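Start the portable hob under the caldero

TASK

Preheat the caldero standing on the portable hob: with a fingertip push the red on/off key fully in so that it stays in, then push the orange frying-programme key (flame mark) fully in so that it stays in, then tap the green start key down and let it spring back. Do it in that order and with a light touch, one key at a time, and press neither of the two white keys. Pick nothing up, do not shift the caldero, and leave everything else on the counter where it is.

Things in the scene. Friction and masses are not known exactly. Their poses are not given: they have to be found in the camera images.
- hob: Black portable hob, standing fast on its rubber feet (does not slide); 360 deep (x) x 300 wide (y) x 60 mm high. Origin: centre of its underside; -x edge is its front, towards the robot. Glass top at 60 mm; aluminium strip along the front edge, 88 mm deep, 56 mm high, with five keys in a row at x = -140 mm, from left (+y): orange programme, white minus, white plus, green start, red on/off.
- power_key_top (a point): Red on/off round key cap, 28 mm across, flat top 9 mm above the strip when up. Point: centre of its top face (moves down with it). Keys are 50 mm apart centre to centre in one row. Rightmost key, at y = -100 mm on the hob; white ring-and-bar mark
- program_key_top (a point): Orange frying-programme round key cap, 28 mm across, flat top 9 mm above the strip when up. Point: centre of its top face (moves down with it). Keys are 50 mm apart centre to centre in one row. Leftmost key, at y = +100 mm on the hob; white flame mark
- start_key_top (a point): Green start round key cap, 28 mm across, flat top 9 mm above the strip when up. Point: centre of its top face (moves down with it). Keys are 50 mm apart centre to centre in one row. Fourth from the left, at y = -50 mm on the hob, next to the red key; white triangle mark
- minus_key_top (a point): White minus round key cap, 28 mm across, flat top 9 mm above the strip when up. Point: centre of its top face (moves down with it). Keys are 50 mm apart centre to centre in one row. Second from the left, at y = +50 mm on the hob; dark bar; not to be pressed
- plus_key_top (a point): White plus round key cap, 28 mm across, flat top 9 mm above the strip when up. Point: centre of its top face (moves down with it). Keys are 50 mm apart centre to centre in one row. Middle key, at y = 0 on the hob; dark cross; not to be pressed
- power_key (a joint): Red on/off key. Joint value: 0 = up, 0.004 m = fully in. Latching key: about 3 N pushes it in, it stays where it was pushed to and does not spring back; then meets its stop. The soft silicone cap on it gives 4 N per mm all along.
- program_key (a joint): Orange frying-programme key. Joint value: 0 = up, 0.004 m = fully in. Latching key: about 3 N pushes it in, it stays where it was pushed to and does not spring back; then meets its stop. The soft silicone cap on it gives 4 N per mm all along.
- start_key (a joint): Green start key. Joint value: 0 = up, 0.004 m = fully in. Springy key: starts to move at about 1.8 N, fully in at about 3.6 N and then meets its stop, springs back when let go. The soft silicone cap on it gives 4 N per mm all along.
- minus_key (a joint): White minus key. Joint value: 0 = up, 0.004 m = fully in. Springy key: starts to move at about 1.8 N, fully in at about 3.6 N and then meets its stop, springs back when let go. The soft silicone cap on it gives 4 N per mm all along.
- plus_key (a joint): White plus key. Joint value: 0 = up, 0.004 m = fully in. Springy key: starts to move at about 1.8 N, fully in at about 3.6 N and then meets its stop, springs back when let go. The soft silicone cap on it gives 4 N per mm all along.
- caldero: Open cast-aluminium pot on the hob's glass, 190 mm across the rim, 75 mm high (rim 135 mm above the counter), 1.1 kg; two loop handles at its +y and -y sides reach 123 mm from its axis. Origin: centre of its underside. Its near wall stands about 85 to 100 mm behind the row of keys.
- slotted_spoon: Stainless slotted spoon lying on the counter along the right (-y) side of the hob; 340 mm long, slotted round head 94 mm across at its +x end, head centre 125 mm from the origin, handle up to 19 mm high. Origin: on the counter under the handle's middle.
- salt_jar: Small glass salt jar with a blue cap, 56 mm across, 85 mm high, standing on the counter just left (+y) of the hob. Origin: centre of its underside.
- bowl: White ceramic bowl, 150 mm across, 65 mm high. Origin: centre of its underside.
- colander: Red plastic colander, 210 mm across, 95 mm high, side handles along its y reach 126 mm. Origin: centre of its underside, on the counter.
- tostonera: Hinged wooden tostonera lying shut, about 255 mm long (its x), 105 mm wide, 40 mm high, hinge at its -x end, handles to +x. Origin: on its underside, about mid-length.
- plantain: Green plantain, about 270 mm long (its x), curved, 38 mm thick. Origin: under its middle.

How it is judged:
On the way, in this order (a step that is already met when the one before it is completed fails the run):
1. the red on/off key is pushed in (value of joint power_key above 0.003 m and value of joint each of program_key, start_key below 0.001 m), for 0.05 s.
2. then the orange frying-programme key is pushed in, the green key still up (value of joint each of power_key, program_key above 0.003 m and value of joint start_key below 0.001 m), for 0.05 s.
3. then the green start key is tapped down (value of joint each of power_key, program_key, start_key above 0.003 m), for 0.05 s.
4. the green start key is let go and springs back up (value of joint start_key below 0.001 m), for 0.05 s.
At the end, for the whole second after the job is handed in: The red on/off key and the orange frying-programme key are in (more than 3 of their 4 mm), the green start key and both white keys are up (within 1 mm), the caldero and the six other things are within 15 mm of where they started, and the caldero is at rest (all of step 2 and value of joint each of minus_key, plus_key below 0.001 m and linear speed of caldero below 0.02 m/s and distance of each of caldero, slotted_spoon, salt_jar, bowl, colander, tostonera, plantain from where it was at the start of the episode below 0.015 m); the robot touches nothing.
It fails at once if a white key is pressed (2 mm or more) (value of joint any of minus_key, plus_key above 0.002 m).
It fails at once if a key is pressed out of order: orange or green before red is in, or green before orange is in ((value of joint power_key below 0.0025 m and value of joint any of program_key, start_key above 0.002 m) or (value of joint program_key below 0.0025 m and value of joint start_key above 0.002 m)).
It fails at once if the hob or its keys are pressed hard by the fingers (more than 20 N), or pressed with the arm or the gripper's body instead (more than 5 N) (contact force between the fingers and hob above 20 N or contact force between the arm and hob above 5 N).
It fails at once if the caldero or another thing on the counter is moved or lifted by more than 15 mm (distance of any of caldero, slotted_spoon, salt_jar, bowl, colander, tostonera, plantain from where it was at the start of the episode above 0.015 m).
It also fails if it takes over 43 s, if anything falls off the work surface, if the arm or the gripper's body presses on something with over 40 N, if the wrist force passes 120 N, or if a joint passes its speed limit or range.

ROBOT

A 6-joint arm with a two-finger parallel gripper is mounted at the origin on the work surface. World frame = base frame: x ahead of the robot, y to its left, z up, the work surface at z = 0. Lengths are in m, angles in rad, forces in N, time in s.
With the tool pointing down it reaches from about 0.3 to 0.875 m from the base axis. Payload 6.4 kg.
Tool frame: the origin (TCP) lies midway between the tips of the shut fingers; the grasp point (between the pads) lies 19 mm behind it; z points along the fingers, y is the line along which they close (so a half turn about z gives the same grasp; the last joint's range is limited). The gripper opens to 85 mm and grips with 20 to 120 N. Pads are 22 mm wide; open, the fingers measure 114 mm over their backs; the gripper's body (76 mm by 85 mm) begins 54 mm behind the grasp point. The pads swing forward as they close: fully open they stand 13 mm farther back than shut.
Start: joints at [-1.397, 0.181, 1.607, -0, 1.354, -0.206], TCP at [0.213, -0.534, 0.231] pointing down, gripper open.
Joint ranges: [-2.99, 2.99], [-0.89, 2.07], [0.3, 2.58], [-1.14, 4.28], [0, 2.63], [-3.12, 3.12]. Speed limits (rad/s): [2.57, 2.57, 3.01, 3.14, 3.14, 3.14].

INTERFACE

Orientations are given as a unit quaternion [w, x, y, z].
In Python, from bench import status, camera, ctrl gives the robot as it stands. The module is installed in compiled form; this text tells all that it offers.
- The arm moves only by the shell command python3 -m handwheel 'ROWS'. ROWS is JSON, a list that holds one entry, the list of rows, each a list of 7 numbers: the opening, from -1 (shut) to 1 (fully open), then the shift along the tool's x, y, z in cm, then the turn, a rotation vector about the tool's x, y, z in degrees. A call has 1 to 10 rows; each row is the pose to reach, as a shift and turn from the pose commanded when the call began, along the tool's axes at that moment; what a row does not reach only later rows make up. A row lasts 1/8 s, in which the tool goes at most 62.5 mm and 10.7 degrees, less where a joint would pass 70% of its speed; a pose out of reach is approached as far as the arm can. A call with a gripper value outside its range is refused whole. The fingers move at their own pace and stop on an object; the grip force is fixed at half the most. Time passes only in rows, so rows that repeat a pose let the fingers close. It gives the time, the measured TCP pose, the force, the opening and the grip force at its end, in the units of the state.
- status.get_obs(): the state, without advancing time (a new reading comes with each control period).
- camera(name): name is "scene" or "top" or "wrist"; returns a dict with "frame" (480x640x3 uint8, blue, green, red), "depth" (480x640 float32, m along the optical axis (not along the pixel's ray), 0 where there is no reading), "fx", "fy", "cx", "cy" (pixels), "extrinsics" (4x4, takes a point from camera to world coordinates); the wrist camera has in their place "hand_eye" (4x4, takes a point from camera to tool coordinates, whose origin is the TCP and whose axes are the flange's). Camera axes: x right, y down, z forward; pixel columns grow to the right and rows downward; lengths in m; the calibration is good to about 2 mm. The wrist camera is an equidistant fisheye: a pixel r from the principal point sees the ray r / f radians off the axis. A picture is of the moment at which its call begins: read the wrist's pose just before it.
- ctrl.hand_in(): hands the job in; it is judged then, once.
The state is a dict: "time_s": time; "q": joint angles; "dq": joint speeds; "joint_efforts": joint torques, N m; "eef_pos": TCP position; "eef_rot": TCP orientation; "wrist_force": force on the tool from outside, world axes, zero at the start; "torque": the same for the moment, N m; "opening": opening from 0.0 (shut) to 1.0 (fully open); "grasp_force": force on a finger pad.
Only numpy, scipy, OpenCV 4.12 (cv2) and the standard library are available. Lean on these libraries where they do the work, as an engineer would, in place of code of your own. Each camera call takes 0.05 s, during which the arm holds its last target. There are 200 camera calls.

## Working session

There is one attempt and no reset: what is moved stays moved. The work goes in short steps, Python scripts to look and compute and a shell command to move; the robot and the scene stay as the last step left them, time stands still between calls to the robot, and variables do not carry over. Pictures are saved under pics/ and viewed, at most 10 in all, crops included, and the job is handed in when it is done.

```bash
mkdir -p pics
python3 - <<'E'
from bench import status,camera
import cv2,numpy as np
o=status.get_obs();print(o)
for n in("top","scene"):
    c=camera(n);cv2.imwrite(f"pics/{n}.png",c["frame"]);np.savez(f"{n}.npz",**c)
    print(n,c["fx"],c["fy"],c["cx"],c["cy"],c["extrinsics"])
E
```

```text
{'time_s': 0.0, 'q': array([-1.39728855e+00,  1.81521480e-01,  1.60799752e+00,  1.32229181e-05,
        1.35379125e+00, -2.06278982e-01]), 'dq': array([ 4.02941877e-04, -3.79125206e-04,  4.72731457e-04, -8.11924380e-05,
        1.19198585e-03,  1.30541453e-03]), 'joint_efforts': array([ 4.55367899e-04, -4.44864678e+01, -3.51339304e+01, -1.69004570e-04,
        9.11958225e-03,  2.67151626e-05]), 'eef_pos': array([ 0.21310116, -0.53346952,  0.23040022]), 'eef_rot': array([-8.58575498e-04,  9.82024273e-01,  1.88752719e-01,  2.05255754e-05]), 'wrist_force': array([ 0.1365585 , -0.27846085, -0.42788215]), 'torque': array([-0.03134775,  0.02286328,  0.02274492]), 'grasp_force': 0.0, 'opening': 0.9989664374216701}
top 594.381601572628 594.381601572628 321.65793741499175 238.1834607453508 [[ 7.48612415e-03 -9.90373108e-01  1.38221075e-01  3.50645895e-01]
 [-9.99970614e-01 -7.18593520e-03  2.67070120e-03 -8.70818577e-04]
 [-1.65174295e-03 -1.38237007e-01 -9.90397800e-01  1.64735668e+00]
 [ 0.00000000e+00  0.00000000e+00  0.00000000e+00  1.00000000e+00]]
scene 586.468853379818 586.468853379818 321.35988297582736 242.8757294250762 [[ 0.28371165  0.77778228 -0.56085865  1.46250977]
 [ 0.95886979 -0.23544474  0.15853865 -0.26382358]
 [-0.00874266 -0.58276967 -0.81259035  1.35731941]
 [ 0.          0.          0.          1.        ]]
```

View pics/top.png

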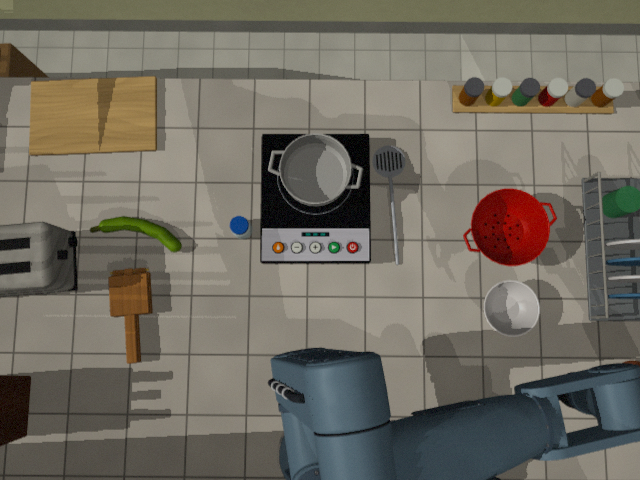

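View pics/scene.png

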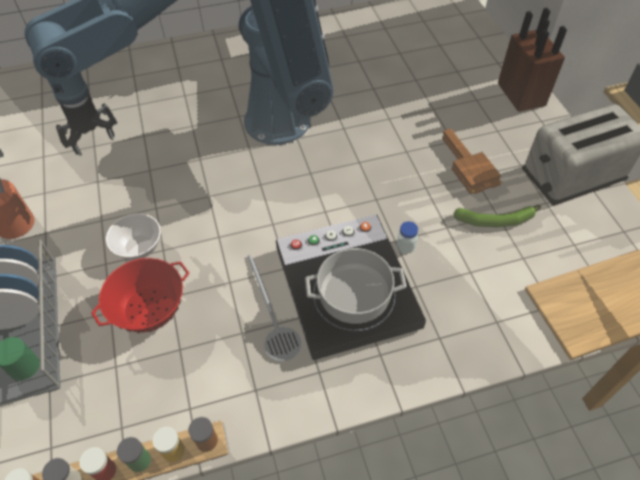

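The top view shows the hob keys at row ~247: orange at column 278, white at 297 and 316, green at 334, red at 353. The strip spans columns 261–370. The scene view agrees. Next I'll refine the positions from an enlarged crop.

```bash
cat > h.py <<'E'
import numpy as np
def ray(c,u,v,z):
    d=c["extrinsics"][:3,:3]@[(u-c["cx"])/c["fx"],(v-c["cy"])/c["fy"],1]
    o=c["extrinsics"][:3,3]; return o+d*(z-o[2])/d[2]
def dep(c,u,v):
    z=c["depth"][int(round(v)),int(round(u))]
    return c["extrinsics"][:3,:3]@[(u-c["cx"])/c["fx"]*z,(v-c["cy"])/c["fy"]*z,z]+c["extrinsics"][:3,3]
E
python3 - <<'E'
from h import *
import cv2
np.set_printoptions(precision=4,suppress=True)
for n,pts in(("top",dict(o=(278,247),g=(334,247),r=(353,247))),("scene",dict(o=(365,227),g=(314,240),r=(296,244)))):
    c=np.load(n+".npz");hsv=cv2.cvtColor(c["frame"],cv2.COLOR_BGR2HSV)
    for k,(u,v) in pts.items():
        w=7; m=np.zeros(hsv.shape[:2],bool);m[v-w:v+w+1,u-w:u+w+1]=1
        m&=(hsv[...,1]>100)&(hsv[...,2]>60); h=hsv[...,0]
        m&= {'o':(h>5)&(h<25),'g':(h>40)&(h<90),'r':(h<8)|(h>170)}[k]
        cnt=np.argwhere(m); cc=cv2.minEnclosingCircle(cnt[:,::-1].astype(np.float32))
        print(n,k,len(cnt),cnt.mean(0)[::-1],cc,ray(c,*cnt.mean(0)[::-1],.065),ray(c,*cc[0],.065),dep(c,*cc[0]))
c=np.load("top.npz")
cv2.imwrite("pics/crop.png",cv2.resize(c["frame"][215:270,255:380],None,fx=6,fy=6,interpolation=cv2.INTER_CUBIC))
E
```

```text
top o 85 [277.8588 247.0118] ((277.75, 247.0), 5.483028411865234) [0.5467 0.1207 0.065 ] [0.5467 0.121  0.065 ] [0.5474 0.1214 0.06  ]
top g 74 [333.5676 246.9324] ((333.5, 246.94444274902344), 5.273491859436035) [ 0.548  -0.0287  0.065 ] [ 0.548  -0.0285  0.065 ] [ 0.5481 -0.0286  0.0641]
top r 76 [352.0921 246.8421] ((352.1666564941406, 246.8333282470703), 5.296861171722412) [ 0.5486 -0.0784  0.065 ] [ 0.5486 -0.0786  0.065 ] [ 0.5485 -0.0785  0.0663]
scene o 48 [365.0625 226.9375] ((365.0, 226.0), 4.472236156463623) [0.5536 0.1193 0.065 ] [0.5504 0.1202 0.065 ] [0.5467 0.1218 0.0597]
scene g 3 [311.     240.6667] ((311.0, 240.5), 1.1181340217590332) [ 0.5553 -0.0366  0.065 ] [ 0.5547 -0.0364  0.065 ] [ 0.5505 -0.0353  0.059 ]
scene r 36 [295.4444 244.8056] ((295.5555419921875, 244.0), 4.555668830871582) [ 0.5564 -0.0807  0.065 ] [ 0.5539 -0.0797  0.065 ] [ 0.5529 -0.0795  0.0637]
```

View pics/crop.png

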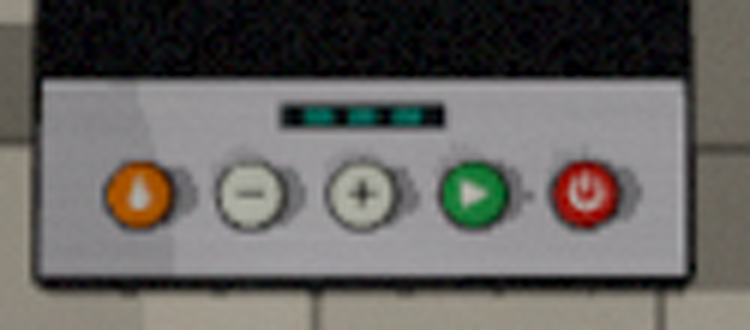

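```bash
python3 -m handwheel '[[[-1,48.1,-29.8,3,0,0,21.8],[-1,48.1,-29.8,3,0,0,21.8],[-1,48.1,-29.8,3,0,0,21.8],[-1,48.1,-29.8,3,0,0,21.8],[-1,48.1,-29.8,3,0,0,21.8],[-1,48.1,-29.8,3,0,0,21.8],[-1,48.1,-29.8,3,0,0,21.8],[-1,48.1,-29.8,3,0,0,21.8],[-1,48.1,-29.8,3,0,0,21.8],[-1,48.1,-29.8,3,0,0,21.8]]]'
```

```text
time_s: 1.35
eef_pos: [0.5505, -0.0752, 0.2005]
eef_rot: [-0.001, 1.0, 0.002, -0.0]
wrist_force: [-0.5, 0.0, 0.2]
opening: 0.001
grasp_force: 0.0
```

```bash
python3 -m handwheel '[[[-1,0,0,5,0,0,0],[-1,0,0,10,0,0,0],[-1,0,0,10,0,0,0],[-1,0,0,10,0,0,0],[-1,0,0,10,0,0,0]]]'
python3 - <<'E'
from bench import status,camera
import cv2,numpy as np
np.set_printoptions(precision=4,suppress=True)
o=status.get_obs();print(o["eef_pos"],o["eef_rot"],o["wrist_force"])
c=camera("wrist");cv2.imwrite("pics/w1.png",c["frame"]);np.savez("w1.npz",eef=o["eef_pos"],rot=o["eef_rot"],**c)
print({k:v for k,v in c.items() if k not in("frame","depth")})
c=camera("scene");cv2.imwrite("pics/s1.png",cv2.resize(c["frame"][150:290,240:440],None,fx=4,fy=4,interpolation=cv2.INTER_CUBIC))
E
```

```text
time_s: 1.98
eef_pos: [0.5512, -0.0799, 0.104]
eef_rot: [0.001, 1.0, -0.001, 0.002]
wrist_force: [-0.2, 0.1, 0.5]
opening: -0.001
grasp_force: 0.0
[ 0.5512 -0.0799  0.104 ] [ 0.0008  1.     -0.0006  0.0021] [-0.2381  0.1305  0.4869]
{'fx': 371.64829954431775, 'fy': 371.64829954431775, 'cx': 319.4834668754717, 'cy': 236.54948567835888, 'hand_eye': array([[ 0.0005, -0.9516, -0.3072,  0.078 ],
       [ 1.    ,  0.0001,  0.0013, -0.0014],
       [-0.0012, -0.3072,  0.9516, -0.142 ],
       [ 0.    ,  0.    ,  0.    ,  1.    ]])}
```

View pics/w1.png

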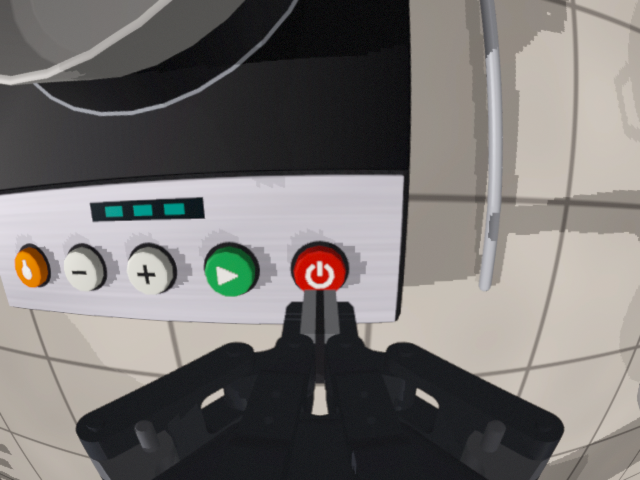

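View pics/s1.png

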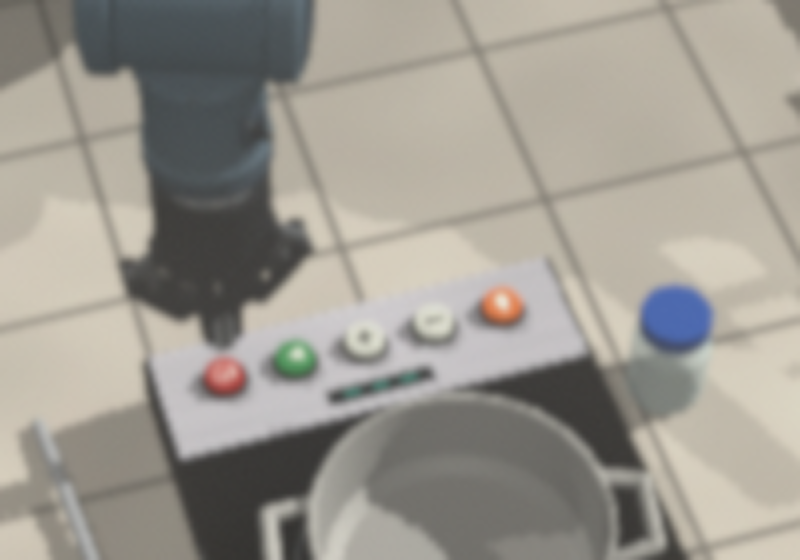

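Wrist view: the red cap is centred at (320,270), directly ahead of the fingertips. Green is at (231,270) and orange at (31,267). The scene crop shows the shut fingers above and in front of red. I'll cross-check with the fisheye model.

Run:
```python
import numpy as np
from scipy.spatial.transform import Rotation as R
np.set_printoptions(precision=4,suppress=True)
c=np.load("w1.npz");w,x,y,z=c["rot"];T=R.from_quat([x,y,z,w]).as_matrix();H=c["hand_eye"]
for n,u,v in(("r",320,270),("g",231,270),("o",31,267),("tip",320,291)):
    a=np.array([u-c["cx"],v-c["cy"]]);r=np.hypot(*a);th=r/c["fx"]
    d=T@H[:3,:3]@np.r_[a/r*np.sin(th),np.cos(th)]; p=T@H[:3,3]+c["eef"]
    for zz in(.065,):print(n,p+d*(zz-p[2])/d[2])
    print(c["depth"][v,u])
```

```text
r [ 0.5523 -0.0792  0.065 ]
0.19650193
g [ 0.552  -0.0312  0.065 ]
0.19740605
o [0.5498 0.1143 0.065 ]
0.1975738
tip [ 0.54   -0.0792  0.065 ]
0.15210126
```

```bash
python3 -m handwheel '[[[-1,0,0,0,0,0,0],[-1,0,0,1.5,0,0,0],[-1,0,0,2.5,0,0,0],[-1,0,0,3.1,0,0,0],[-1,0,0,3.1,0,0,0],[-1,0,0,3.1,0,0,0],[-1,0,0,3.1,0,0,0]]]'
```

```text
time_s: 2.95
eef_pos: [0.5498, -0.0791, 0.0707]
eef_rot: [0.0, 1.0, -0.0, 0.0]
wrist_force: [-0.0, 0.3, 0.2]
opening: -0.003
grasp_force: 0.0
```

```bash
python3 -m handwheel '[[[-1,0,0,0.3,0,0,0],[-1,0,0,0.5,0,0,0],[-1,0,0,0.7,0,0,0],[-1,0,0,0.9,0,0,0],[-1,0,0,0.9,0,0,0],[-1,0,0,0.9,0,0,0]]]'
```

```text
time_s: 3.7
eef_pos: [0.5494, -0.0789, 0.0613]
eef_rot: [-0.0, 1.0, -0.0, -0.0]
wrist_force: [-1.1, 0.1, 1.8]
opening: 0.002
grasp_force: 1.0
```

```bash
python3 -m handwheel '[[[-1,0,0,0.1,0,0,0],[-1,0,0,0.2,0,0,0],[-1,0,0,0.2,0,0,0],[-1,0,0,0.2,0,0,0]]]'
```

```text
time_s: 4.2
eef_pos: [0.5495, -0.0789, 0.0596]
eef_rot: [0.0, 1.0, -0.0, -0.0]
wrist_force: [-2.1, 0.0, 6.1]
opening: 0.001
grasp_force: 2.8
```

```bash
python3 -m handwheel '[[[-1,0,0,0.05,0,0,0],[-1,0,0,0.1,0,0,0],[-1,0,0,0.1,0,0,0],[-1,0,0,0.1,0,0,0]]]'
```

```text
time_s: 4.7
eef_pos: [0.5495, -0.079, 0.0589]
eef_rot: [0.0, 1.0, -0.0, -0.0]
wrist_force: [-4.0, 1.6, 8.1]
opening: 0.005
grasp_force: 4.2
```

```bash
python3 -m handwheel '[[[-1,0,0,-2,0,0,0],[-1,0,0,-5,0,0,0],[-1,-0.2,-6,-5,0,0,0],[-1,-0.2,-12,-5,0,0,0],[-1,-0.2,-17,-5,0,0,0],[-1,-0.2,-20,-5,0,0,0],[-1,-0.2,-20,-5,0,0,0],[-1,-0.2,-20,-5,0,0,0],[-1,-0.2,-20,-5,0,0,0]]]'
python3 - <<'E'
from bench import status,camera
import cv2,numpy as np
from scipy.spatial.transform import Rotation as R
o=status.get_obs();print(o["eef_pos"],o["wrist_force"])
c=camera("wrist");np.savez("w2.npz",eef=o["eef_pos"],rot=o["eef_rot"],**c);cv2.imwrite("pics/w2.png",c["frame"])
E
```

```text
time_s: 5.82
eef_pos: [0.5477, 0.1199, 0.1081]
eef_rot: [0.0, 1.0, -0.001, -0.0]
wrist_force: [-0.0, -0.6, -0.2]
opening: -0.003
grasp_force: 0.0
[0.54768804 0.11994354 0.10814053] [-0.00953625 -0.62176576 -0.23724548]
```

View pics/w2.png

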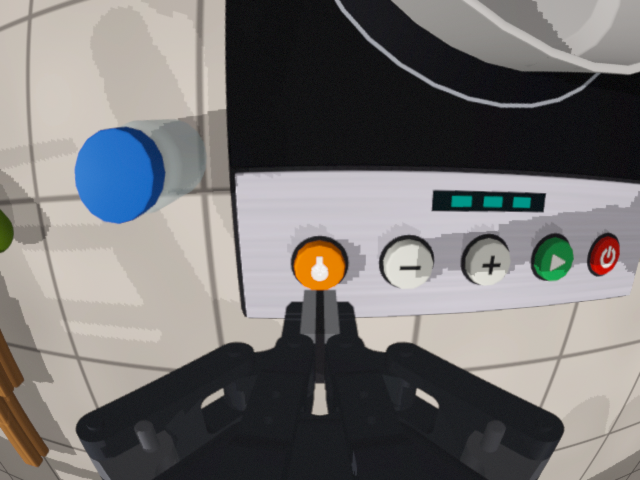

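Orange is centred at (320,265), in line with the fingertips, and the red key now sits lower. I'll press orange to the same depth as red.

```bash
python3 -m handwheel '[[[-1,0.1,0,2,0,0,0],[-1,0.1,0,3.5,0,0,0],[-1,0.1,0,4.0,0,0,0],[-1,0.1,0,4.3,0,0,0],[-1,0.1,0,4.5,0,0,0],[-1,0.1,0,4.7,0,0,0],[-1,0.1,0,4.9,0,0,0],[-1,0.1,0,4.95,0,0,0],[-1,0.1,0,4.95,0,0,0],[-1,0.1,0,4.95,0,0,0]]]'
```

```text
time_s: 7.12
eef_pos: [0.5489, 0.121, 0.0594]
eef_rot: [0.0, 1.0, -0.0, 0.0]
wrist_force: [-2.6, -1.6, 6.5]
opening: -0.0
grasp_force: 3.1
```

```bash
python3 -m handwheel '[[[-1,0,0,0.05,0,0,0],[-1,0,0,0.1,0,0,0],[-1,0,0,0.1,0,0,0],[-1,0,0,0.1,0,0,0]]]'
```

```text
time_s: 7.62
eef_pos: [0.5489, 0.121, 0.0588]
eef_rot: [0.0, 1.0, -0.0, 0.0]
wrist_force: [-4.2, -1.6, 8.9]
opening: 0.004
grasp_force: 4.5
```

Both latching keys are at their stops. Next I lift and move 150 mm to green.

```bash
python3 -m handwheel '[[[-1,0,0,-2,0,0,0],[-1,0,0,-5,0,0,0],[-1,0.05,6,-5,0,0,0],[-1,0.05,11,-5,0,0,0],[-1,0.05,15,-5,0,0,0],[-1,0.05,15,-5,0,0,0],[-1,0.05,15,-5,0,0,0],[-1,0.05,15,-5,0,0,0]]]'
python3 - <<'E'
from bench import status,camera
import cv2
print(status.get_obs()["eef_pos"])
cv2.imwrite("pics/w3.png",camera("wrist")["frame"][150:400])
E
```

```text
time_s: 8.62
eef_pos: [0.5489, -0.0278, 0.1076]
eef_rot: [-0.0, 1.0, 0.0, -0.0]
wrist_force: [0.3, 0.4, 0.4]
opening: 0.0
grasp_force: 0.0
[ 0.54889784 -0.02777462  0.10762212]
```

View pics/w3.png

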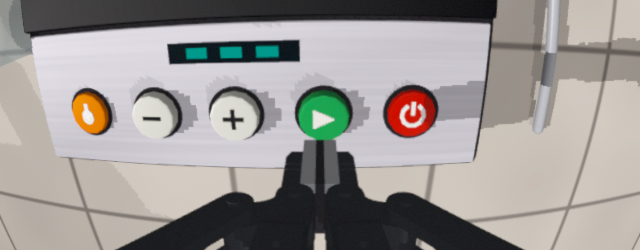

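Green is centred at (323,265 in full-frame rows), about 1.5 mm right of the fingers. Red and orange look pushed in. Next I press green.

```bash
python3 -m handwheel '[[[-1,0.1,0.1,2,0,0,0],[-1,0.1,0.1,3.5,0,0,0],[-1,0.1,0.1,4.0,0,0,0],[-1,0.1,0.1,4.3,0,0,0],[-1,0.1,0.1,4.5,0,0,0],[-1,0.1,0.1,4.7,0,0,0],[-1,0.1,0.1,4.9,0,0,0],[-1,0.1,0.1,5,0,0,0],[-1,0.1,0.1,5,0,0,0],[-1,0.1,0.1,5,0,0,0]]]'
```

```text
time_s: 9.93
eef_pos: [0.5503, -0.0299, 0.0587]
eef_rot: [0.0, 1.0, -0.0, 0.0]
wrist_force: [-3.5, 1.6, 9.0]
opening: 0.001
grasp_force: 4.4
```

```bash
python3 -m handwheel '[[[-1,0,0,-2,0,0,0],[-1,0,0,-6,0,0,0],[-1,0,0,-12,0,0,0],[-1,-5,0,-15,0,0,0],[-1,-10,0,-15,0,0,0],[-1,-15,0,-15,0,0,0],[-1,-15,0,-15,0,0,0],[-1,-15,0,-15,0,0,0],[-1,-15,0,-15,0,0,0]]]'
python3 - <<'E'
from bench import camera
import cv2,numpy as np
from h import *
np.set_printoptions(precision=4,suppress=True)
c=camera("scene");a=cv2.resize(c["frame"][180:310,240:440],None,fx=4,fy=4,interpolation=cv2.INTER_CUBIC);cv2.imwrite("pics/f.png",a)
o=np.load("scene.npz")
for k,(u,v) in dict(orange=(365,227),minus=(348,231),plus=(331,235),green=(313,239),red=(295,244)).items():
    f=lambda c:np.median(c["depth"][v-2:v+3,u-2:u+3])
    print(k,f(o),f(c))
E
```

```text
time_s: 11.05
eef_pos: [0.401, -0.0302, 0.2081]
eef_rot: [0.0, 1.0, -0.0, 0.0]
wrist_force: [0.9, 0.4, 0.3]
opening: 0.003
grasp_force: 0.0
orange 1.6210912 1.6252747
minus 1.6115624 1.6123873
plus 1.6038933 1.6054449
green 1.5972359 1.5967513
red 1.589297 1.5919404
```

View pics/f.png

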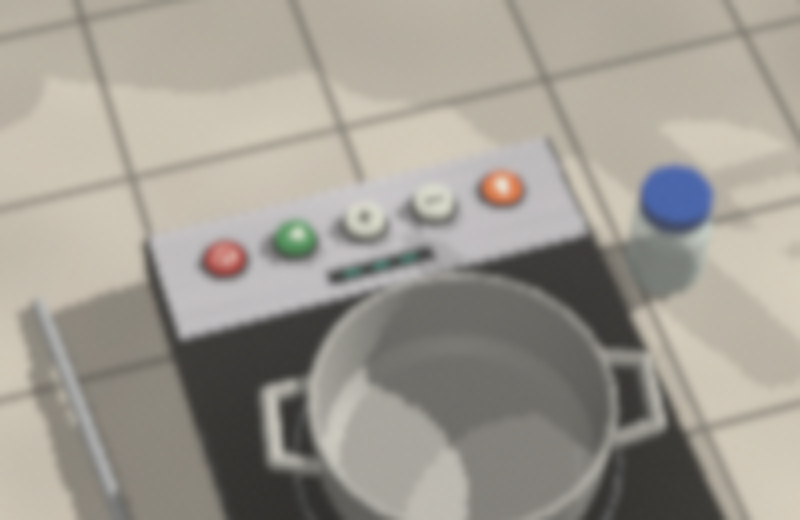

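Red (225,258) and orange (502,188) sit flat. Green and both white keys are up, nothing else has moved, and the depths agree.

```bash
python3 -c "
from bench import ctrl
print(ctrl.hand_in())"
```

```text
the job is handed in; nothing more can be done
None
```

I pushed the red key in, then the orange key, then tapped green and let it spring back. The final picture shows red and orange in, green and both white keys up, and the caldero and nearby items unmoved. The job is handed in at about 11 s, but hand-in returned no verdict.

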